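# Sort torch gas cartridges by feel into sprung return and keep blocks

### The job

The three blue torch cartridges look alike, so take them one at a time: lift one just clear of the worktop, hold it still a moment to feel its weight, and then press it upright and fully home past the sprung balls of a free well, in the green block if it weighs more than 350 g all up (more than half full), in the red block if less; within 40 g of that line either will do. Seat each and let go of it before you take the next; push firmly but never with more than about 25 N, keep the cartridges upright, and leave the other things where they are.

Things in the scene. Friction and masses are not known exactly. Their poses are not given: they have to be found in the camera images.
- cartridge_1: one of three upright blue steel gas cans with white and yellow bands, alike to the eye, 0.10 kg (empty) to 0.62 kg (full). Origin: centre of underside, z up. 114 mm tall: foot rim 56 mm across (chamfered below, up to 9 mm height), straight body 50 mm across at 10 to 93 mm height, shoulder 52 mm across to 96 mm, then brass valve collar 25 mm across. Starts standing on the worktop
- cartridge_2: one of three upright blue steel gas cans with white and yellow bands, alike to the eye, 0.10 kg (empty) to 0.62 kg (full). Origin: centre of underside, z up. 114 mm tall: foot rim 56 mm across (chamfered below, up to 9 mm height), straight body 50 mm across at 10 to 93 mm height, shoulder 52 mm across to 96 mm, then brass valve collar 25 mm across. Starts standing on the worktop
- cartridge_3: one of three upright blue steel gas cans with white and yellow bands, alike to the eye, 0.10 kg (empty) to 0.62 kg (full). Origin: centre of underside, z up. 114 mm tall: foot rim 56 mm across (chamfered below, up to 9 mm height), straight body 50 mm across at 10 to 93 mm height, shoulder 52 mm across to 96 mm, then brass valve collar 25 mm across. Starts standing on the worktop
- green_block: Green plastic cartridge block, fixed: 276 mm (x) by 104 mm (y), deck 50 mm above the worktop; black plunger knobs reach 23 mm beyond both long sides. Origin: centre of underside, z up. Three round wells in the deck, 90 mm apart along its x. It takes the cartridges of more than 350 g.
- red_block: Red plastic cartridge block, fixed: 276 mm (x) by 104 mm (y), deck 50 mm above the worktop; black plunger knobs reach 23 mm beyond both long sides. Origin: centre of underside, z up. Three round wells in the deck, 90 mm apart along its x. Of the same make as the green one; it takes the cartridges of less than 350 g, for return.
- green_block_well_1 (a point): centre of the rubber pad on the floor of the robot-side (its -x) well of the green block, 12 mm above the worktop, axes as the block's; a seated can's underside rests here. Round well 60 mm across, 38 mm deep, 4 mm chamfer. 12 mm above the pad two sprung balls (along y) stop the foot; it needs about 12 N past them and is home when they snap over its rim. The pad gives 3.5 mm at 14 N, then is hard
- green_block_well_2 (a point): centre of the rubber pad on the floor of the middle well of the green block, 12 mm above the worktop, axes as the block's; a seated can's underside rests here. Round well 60 mm across, 38 mm deep, 4 mm chamfer. 12 mm above the pad two sprung balls (along y) stop the foot; it needs about 12 N past them and is home when they snap over its rim. The pad gives 3.5 mm at 14 N, then is hard
- green_block_well_3 (a point): centre of the rubber pad on the floor of the far (its +x) well of the green block, 12 mm above the worktop, axes as the block's; a seated can's underside rests here. Round well 60 mm across, 38 mm deep, 4 mm chamfer. 12 mm above the pad two sprung balls (along y) stop the foot; it needs about 12 N past them and is home when they snap over its rim. The pad gives 3.5 mm at 14 N, then is hard
- red_block_well_1 (a point): centre of the rubber pad on the floor of the robot-side (its -x) well of the red block, 12 mm above the worktop, axes as the block's; a seated can's underside rests here. Round well 60 mm across, 38 mm deep, 4 mm chamfer. 12 mm above the pad two sprung balls (along y) stop the foot; it needs about 12 N past them and is home when they snap over its rim. The pad gives 3.5 mm at 14 N, then is hard
- red_block_well_2 (a point): centre of the rubber pad on the floor of the middle well of the red block, 12 mm above the worktop, axes as the block's; a seated can's underside rests here. Round well 60 mm across, 38 mm deep, 4 mm chamfer. 12 mm above the pad two sprung balls (along y) stop the foot; it needs about 12 N past them and is home when they snap over its rim. The pad gives 3.5 mm at 14 N, then is hard
- red_block_well_3 (a point): centre of the rubber pad on the floor of the far (its +x) well of the red block, 12 mm above the worktop, axes as the block's; a seated can's underside rests here. Round well 60 mm across, 38 mm deep, 4 mm chamfer. 12 mm above the pad two sprung balls (along y) stop the foot; it needs about 12 N past them and is home when they snap over its rim. The pad gives 3.5 mm at 14 N, then is hard
- torch: bystander: the kitchen torch, a black and brass burner head on a blue cartridge of its own, 190 mm tall, standing upright at the back; origin at the centre of its underside. Not to be moved
- thermometer: bystander: cream hand thermometer, 165x52x22 mm, lying on the worktop behind the work; origin at the centre of its underside. Not to be moved
- timer: bystander: round red and white kitchen timer, 64 mm across, 36 mm high; origin at the centre of its underside. Not to be moved
- marker: bystander: blue and white marker pen, 135 mm long, 17 mm thick, lying near the front edge; origin at the centre of its underside. Not to be moved
Things that resemble listed ones, but are neither listed nor needed, are in the scene too. What is shaped like the cartridge_3 but orange or pink is not meant.

How it is judged:
By the outcome, as a careful person would: the job done as asked, in the order asked, and still so for the second after the job is handed in, with the robot touching nothing.
It also fails if it takes over 72 s, if anything falls off the work surface, if the arm or the gripper's body presses on something with over 40 N, if the wrist force passes 120 N, or if a joint passes its speed limit or range.

### The arm

A 6-joint arm with a two-finger parallel gripper is mounted at the origin on a cart in front of the work surface, level with it; the furniture and walls round the work are solid. World frame = base frame: x ahead of the robot, y to its left, z up, the work surface at z = 0. Lengths are in m, angles in rad, forces in N, time in s.
With the tool pointing down it reaches from about 0.35 to 0.725 m from the base axis. Payload 4.3 kg.
Tool frame: the origin (TCP) lies at the very end of the fingers, on their centre line; the grasp point (between the pads) lies pinch_z behind it (pinch_z is the distance from the TCP to the grasp point, in m); z points along the fingers, x is the direction in which the jaws open and shut, and the axes are right-handed (so a half turn about z gives the same grasp; the last joint's range is limited). The gripper opens to 85 mm and grips with 20 to 120 N. Pads are 22 mm wide; open, the fingers measure 114 mm over their backs; the gripper's body (76 mm by 85 mm) begins 54 mm behind the grasp point. The pads swing forward as they close: fully open they stand 13 mm farther back than shut.
Start: joints at [1.057, 0.377, 0.081, 1.274, 0, 1.46], TCP at [0.226, 0.529, 0.231] pointing down, gripper open.
Joint ranges: [-2.72, 2.72], [-0.84, 1.66], [-1.02, 1.22], [-1.77, 2.12], [-1.37, 1.28], [-3.14, 3.14]. Speed limits (rad/s): [2.57, 2.57, 3.14, 3.14, 3.14, 3.14].

### API

Orientations are given as a unit quaternion [w, x, y, z].
In Python, from bench import * gives the robot as it stands.
- The arm moves only by the shell command python3 -m pendant 'ROWS' [FORCE]. ROWS is JSON, a list of rows, each a list of 5 numbers: the opening, from 0 (shut) to 1 (fully open), then the shift along the world's x, y, z as a fraction of full scale, then the turn about the world's z as a fraction of full scale. A call has 1 to 20 rows; each row is the pose to reach, as a shift and turn from the pose commanded when the call began, turning the shorter way round; what a row does not reach only later rows make up. Full scale, the value 1, is 1000 mm for a shift and pi rad for a turn. A row lasts 1/8 s, in which the tool goes at most 62.5 mm and 10.7 degrees, less where a joint would pass 70% of its speed; a pose out of reach is approached as far as the arm can. A call with a number of a shift or a turn outside -1 to 1 is refused whole. A call with a gripper value outside its range is refused whole. The fingers move at their own pace and stop on an object; FORCE is the grip in N (left out, the last holds). Time passes only in rows, so rows that repeat a pose let the fingers close. It gives the time, the measured TCP pose, the force and the opening at its end, in the units of the state.
- get_state(): the state, without advancing time (a new reading comes with each control period).
- capture(name): name is "scene" or "top" or "wrist"; returns a dict with "frame" (384x512x3 uint8, red, green, blue), "depth" (384x512 float32, m along the optical axis (not along the pixel's ray), 0 where there is no reading), "fovy" (degrees; the focal length in pixels is half the picture's height over the tangent of half this angle, whatever the lens; pixels are square), "cx", "cy" (the principal point, pixels), "eye" and "orientation" of the camera in the world; the wrist camera has in their place "hand_eye" (4x4, takes a point from camera to tool coordinates, whose origin is the TCP and whose axes are the tool frame's). Camera axes: x right, y down, z forward; pixel columns grow to the right and rows downward; lengths in m; the calibration is good to about 2 mm. A picture is of the moment at which its call begins: read the wrist's pose just before it.
- close_job(): hands the job in, once; it reports no verdict.
The state is a dict: "clock": time; "q": joint angles; "qvel": joint speeds; "joint_efforts": joint torques, N m; "eef_pos": TCP position; "tcp_rot": TCP orientation; "force": force on the tool from outside, world axes, zero at the start; "torque": the same for the moment, N m; "grip_width": finger opening in m.
Only numpy, scipy, OpenCV 4.12 (cv2) and the standard library are available. Lean on these libraries where they do the work, as an engineer would, in place of code of your own. Each camera call takes 0.05 s, during which the arm holds its last target. There are 200 camera calls.

## Working session

There is one attempt and no reset: what is moved stays moved. The work goes in short steps, Python scripts to look and compute and a shell command to move; the robot and the scene stay as the last step left them, time stands still between calls to the robot, and variables do not carry over. Pictures are saved under pics/ and viewed, about 8 in all and at most 12, crops included, and the job is handed in when it is done.

```bash
ls; mkdir -p pics; python3 - <<'E'
from bench import *
import cv2,numpy as np
s=get_state();print({k:np.round(v,3).tolist() for k,v in s.items()})
ims=[]
for n in("scene","top"):
    c=capture(n);np.savez(f"pics/{n}.npz",**c);print(n,c["fovy"],c["cx"],c["cy"],c["eye"],c["orientation"])
    cv2.imwrite(f"pics/{n}.png",cv2.resize(c["frame"][:,:,::-1],(800,600)))
E
```

```text
pics
{'clock': 0.0, 'q': [1.057, 0.378, 0.08, 1.274, -0.0, 1.461], 'qvel': [0.002, 0.002, -0.0, 0.001, -0.002, -0.0], 'joint_efforts': [0.001, -46.361, 26.987, 0.021, -0.0, -0.0], 'eef_pos': [0.226, 0.528, 0.23], 'tcp_rot': [0.0, 0.835, 0.551, -0.001], 'force': [-0.275, -0.011, -0.001], 'torque': [-0.07, -0.02, 0.001], 'grip_width': 0.085}
scene 50.182063880182575 255.50989433852206 190.664492496391 [ 0.22157542 -0.54752733  0.82995584] [-0.32646637  0.90540443 -0.25434104  0.09472679]
top 47.79187054921155 247.86267190564118 192.45336999083725 [ 0.51561735 -0.0162692   1.27315498] [-0.01595859  0.71159362 -0.70239485  0.00461694]
```

View pics/top.png

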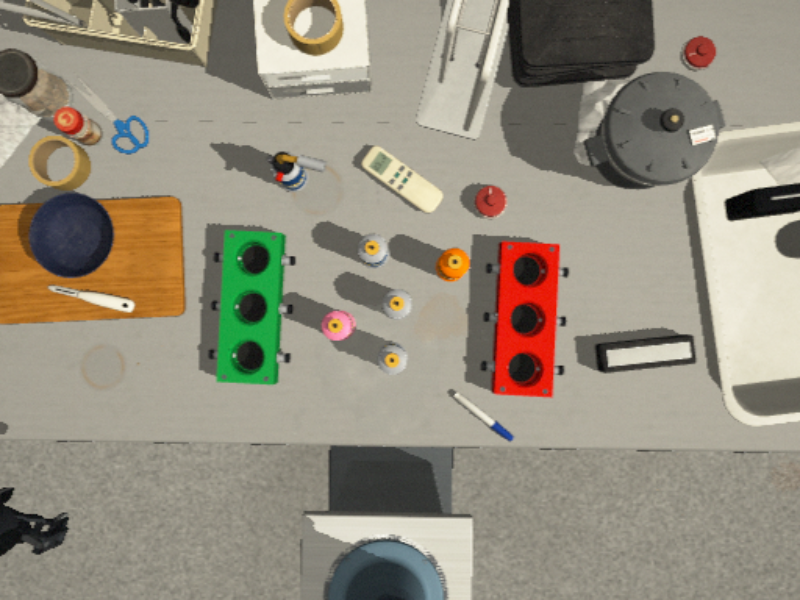

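View pics/scene.png

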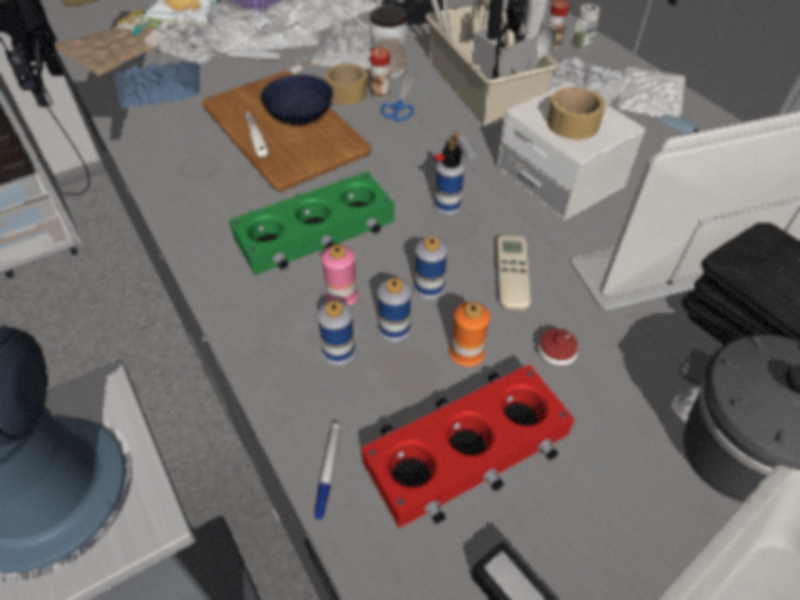

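The top view shows blue cans at about (373,250), (397,303) and (392,358), with pink at (338,325) and orange at (453,263). The green block is centred near (252,307) and the red one near (527,320). The scene view agrees with this layout.

```bash
cat > h.py <<'E'
import numpy as np,cv2
from scipy.spatial.transform import Rotation as R
def rot(q): return R.from_quat([q[1],q[2],q[3],q[0]]).as_matrix()
def ray(c,uv,z,eye=None,M=None):
    f=c["frame"].shape[0]/2/np.tan(np.radians(float(c["fovy"]))/2)
    M=rot(c["orientation"]) if M is None else M; eye=c["eye"] if eye is None else eye
    d=M@np.array([(uv[0]-c["cx"])/f,(uv[1]-c["cy"])/f,1.])
    return eye+d*(z-eye[2])/d[2]
def hsv(c): return cv2.cvtColor(c["frame"],cv2.COLOR_RGB2HSV)
def blobs(m,amin):
    n,l,s,ce=cv2.connectedComponentsWithStats(m.astype(np.uint8))
    return [(ce[i],s[i,4],l==i) for i in range(1,n) if s[i,4]>=amin]
E
python3 - <<'E'
from h import *
for nm in("top","scene"):
    c=dict(np.load(f"pics/{nm}.npz"));H=hsv(c).astype(int);h,s,v=H[...,0],H[...,1],H[...,2]
    print(nm)
    m=(h>12)&(h<28)&(s>130)&(v>90)
    for ce,a,_ in blobs(m,15):
        if a<200:print(" brass",ce.round(1),a,ray(c,ce,.112)[:2].round(4))
    for n,m in(("green",(h>50)&(h<75)&(s>150)),("red",((h<5)|(h>174))&(s>150))):
        ce,a,mk=max(blobs(m,300),key=lambda b:b[1])
        if nm=="top":
            cn,hi=cv2.findContours(mk.astype(np.uint8),cv2.RETR_CCOMP,cv2.CHAIN_APPROX_NONE)
            r=cv2.minAreaRect(max(cn,key=len));b=cv2.boxPoints(r)
            P=np.array([ray(c,p,.05)[:2] for p in b]);print(n,P.mean(0).round(4),P.round(3).tolist())
            for k,q in enumerate(cn):
                if hi[0][k][3]>=0 and len(q)>25:
                    e=cv2.minEnclosingCircle(q);el=cv2.fitEllipse(q);print("  well",np.round(e,1) if 0 else e,ray(c,el[0],.05)[:2].round(4))
        else:
            cn,hi=cv2.findContours(mk.astype(np.uint8),cv2.RETR_CCOMP,cv2.CHAIN_APPROX_NONE)
            for k,q in enumerate(cn):
                if hi[0][k][3]>=0 and len(q)>25:
                    el=cv2.fitEllipse(q);print("  well",n,ray(c,el[0],.045)[:2].round(4))
E
```

```text
top
 brass [39.9 76.6] 28 [0.8577 0.5732]
 brass [58.1 87.9] 24 [0.827  0.5223]
 brass [183.  101.1] 55 [0.7943 0.1813]
 brass [237.5 158. ] 58 [0.6416 0.0317]
 brass [253.5 193.9] 57 [ 0.5456 -0.0125]
 brass [214.1 208. ] 64 [0.5065 0.0925]
 brass [250.4 230. ] 60 [ 0.449  -0.0054]
green [0.5377 0.2518] [[0.403, 0.312], [0.677, 0.302], [0.673, 0.192], [0.398, 0.202]]
  well ((158.3201446533203, 227.2877655029297), 10.40027904510498) [0.4495 0.2533]
  well ((159.71311950683594, 196.23770141601562), 10.784479141235352) [0.537  0.2504]
  well ((161.60787963867188, 164.56639099121094), 10.704414367675781) [0.6249 0.2471]
red [ 0.5229 -0.2449] [[0.387, -0.185], [0.663, -0.196], [0.659, -0.305], [0.383, -0.293]]
  well ((333.0, 234.73684692382812), 9.736937522888184) [ 0.4348 -0.2383]
  well ((336.5, 204.0), 10.547611236572266) [ 0.5222 -0.2435]
  well ((336.3350524902344, 172.67526245117188), 9.698184967041016) [ 0.6102 -0.2457]
scene
 brass [114.5   2.7] 43 [0.563 0.992]
 brass [276.  155.7] 39 [0.6379 0.0284]
 brass [215.4 160.6] 53 [0.5033 0.0908]
 brass [251.9 182.5] 55 [ 0.5424 -0.0152]
 brass [213.4 197.3] 57 [ 0.4458 -0.008 ]
 brass [302.3 198.5] 97 [ 0.6146 -0.1144]
 brass [303.3 209. ] 17 [ 0.5992 -0.1396]
 brass [298. 221.] 21 [ 0.5706 -0.1602]
  well green [0.4417 0.2503]
  well green [0.5293 0.2477]
  well green [0.6173 0.2465]
  well red [ 0.4253 -0.2516]
  well red [ 0.5134 -0.2549]
  well red [ 0.602 -0.258]
```

```bash
python3 -m pendant '[[1,0.223,-0.534,0.02,0.129],[1,0.223,-0.534,0.02,0.129],[1,0.223,-0.534,0.02,0.129],[1,0.223,-0.534,0.02,0.129],[1,0.223,-0.534,0.02,0.129],[1,0.223,-0.534,0.02,0.129],[1,0.223,-0.534,0.02,0.129],[1,0.223,-0.534,0.02,0.129],[1,0.223,-0.534,0.02,0.129],[1,0.223,-0.534,0.02,0.129],[1,0.223,-0.534,0.02,0.129],[1,0.223,-0.534,0.02,0.129],[1,0.223,-0.534,0.02,0.129],[1,0.223,-0.534,0.02,0.129]]' 100
python3 - <<'E'
import bench
from bench import *
from h import *
print([n for n in dir(bench) if n[0]!='_'],pinch_z if 'pinch_z' in globals() else '')
s=get_state();c=capture("wrist");np.savez("pics/w1.npz",s_pos=s["eef_pos"],s_rot=s["tcp_rot"],**c)
print(s["clock"],s["eef_pos"],s["tcp_rot"],s["q"],s["force"]);print(c["hand_eye"],c["fovy"])
cv2.imwrite("pics/w1.png",c["frame"][:,:,::-1])
T=c["hand_eye"];M=rot(s["tcp_rot"]);E=M@T[:3,3]+s["eef_pos"];M=M@T[:3,:3]
H=hsv(c).astype(int);h,s_,v=H[...,0],H[...,1],H[...,2]
for ce,a,_ in blobs((h>12)&(h<28)&(s_>130)&(v>90),60): print(ce.round(1),a,ray(c,ce,.112,E,M).round(4),c["depth"][int(ce[1]),int(ce[0])])
E
```

```text
clock: 1.85
eef_pos: [0.4486, -0.0043, 0.2514]
tcp_rot: [-0.0, 0.706, 0.708, 0.0]
force: [0.8, 0.6, 0.2]
grip_width: 0.0855
['Unreachable', 'capture', 'close_job', 'get_state', 'pinch_z'] 0.0187
1.85 [ 0.44860487 -0.00431816  0.2513621 ] [-8.25772294e-05  7.05990914e-01  7.08220884e-01  3.96282668e-05] [-1.51308483e-01  1.15784127e-01 -2.10582511e-01  1.24451604e+00
  1.61558838e-04 -1.54462146e-01] [0.8324567  0.6323891  0.15691383]
[[ 9.99999348e-01 -5.21575960e-04 -1.01548755e-03  1.13861084e-03]
 [ 7.94067212e-04  9.56880067e-01  2.90482198e-01 -7.31156092e-02]
 [ 8.20191263e-04 -2.90482815e-01  9.56879857e-01 -1.43917442e-01]
 [ 0.00000000e+00  0.00000000e+00  0.00000000e+00  1.00000000e+00]] 65.56633740986018
[254.3 176.8] 438 [ 0.4461 -0.0058  0.112 ] 0.2878202
[348.  230.9] 399 [0.5033 0.0911 0.112 ] 0.30632028
[247.6 264.1] 360 [ 0.5423 -0.013   0.112 ] 0.3165928
[186.4 263. ] 277 [ 0.5412 -0.0785  0.112 ] 0.41973796
[174.3 302.1] 1509 [ 0.5905 -0.0954  0.112 ] 0.34760335
[284.8 331.8] 160 [0.6307 0.0295 0.112 ] 0.34530726
```

```bash
python3 -m pendant '[[1,-0.002,-0.001,-0.05,0],[1,-0.002,-0.001,-0.1,0],[1,-0.002,-0.001,-0.15,0],[1,-0.002,-0.001,-0.18,0],[1,-0.002,-0.001,-0.196,0],[1,-0.002,-0.001,-0.196,0],[0,-0.002,-0.001,-0.196,0],[0,-0.002,-0.001,-0.196,0],[0,-0.002,-0.001,-0.196,0],[0,-0.002,-0.001,-0.196,0],[0,-0.002,-0.001,-0.196,0],[0,-0.002,-0.001,-0.196,0]]' 100
```

```text
clock: 3.4
eef_pos: [0.4482, -0.0066, 0.0568]
tcp_rot: [0.001, 0.707, 0.708, 0.001]
force: [-2.4, -0.1, 5.3]
grip_width: 0.0488
```

```bash
python3 -m pendant '[[0,0,0,0.006,0],[0,0,0,0.012,0],[0,0,0,0.018,0],[0,0,0,0.018,0],[0,0,0,0.018,0],[0,0,0,0.018,0],[0,0,0,0.018,0]]'
cat > w.py <<'E'
from bench import *
from h import *
F=[]
for i in range(8):
    s=get_state();F.append(s["force"]);capture("top")
F=np.array(F);print("t",s["clock"],"F",F.mean(0).round(2),F.std(0).round(2),"mass",-F[:,2].mean()/9.81,"T",s["torque"].round(2),"pos",s["eef_pos"].round(4),s["grip_width"])
E
python3 w.py
```

```text
clock: 4.28
eef_pos: [0.4467, -0.0062, 0.0731]
tcp_rot: [-0.0, 0.707, 0.708, -0.0]
force: [1.0, 0.5, -2.9]
grip_width: 0.049
t 4.625 F [ 0.17 -0.14 -3.  ] [0.44 0.42 0.43] mass 0.3059554976946474 T [ 0.01 -0.03  0.02] pos [ 0.4469 -0.0062  0.0733] 0.04898374135027468
```

```bash
sed -i 's/range(8)/range(24)/' w.py; python3 w.py
```

```text
t 5.825 F [ 0.   -0.02 -3.01] [0.45 0.39 0.61] mass 0.3069869546727144 T [-0.05 -0.02  0.  ] pos [ 0.4469 -0.0062  0.0733] 0.04877441524140673
```

```bash
python3 -m pendant '[[0,0,0,0.03,0],[0,0,-0.01,0.06,0],[0,-0.002,-0.04,0.08,0],[0,-0.005,-0.08,0.08,0],[0,-0.01,-0.12,0.08,0],[0,-0.012,-0.16,0.08,0],[0,-0.014,-0.2,0.08,0],[0,-0.014,-0.225,0.08,0],[0,-0.014,-0.237,0.08,0],[0,-0.014,-0.237,0.08,0],[0,-0.014,-0.237,0.08,0]]'
cat > look.py <<'E'
import sys
from bench import *
from h import *
s=get_state();c=capture("wrist");n=sys.argv[1];np.savez(f"pics/{n}.npz",s_pos=s["eef_pos"],s_rot=s["tcp_rot"],**c)
print(s["clock"],s["eef_pos"].round(4),s["tcp_rot"].round(4),s["force"].round(2))
cv2.imwrite(f"pics/{n}.png",c["frame"][:,:,::-1])
E
python3 look.py w2
```

```text
clock: 7.25
eef_pos: [0.4328, -0.2421, 0.1532]
tcp_rot: [-0.001, 0.706, 0.708, 0.0]
force: [0.1, 0.3, -2.7]
grip_width: 0.0491
7.25 [ 0.4328 -0.2421  0.1532] [-5.000e-04  7.062e-01  7.080e-01  2.000e-04] [ 0.08  0.34 -2.75]
```

View pics/w2.png

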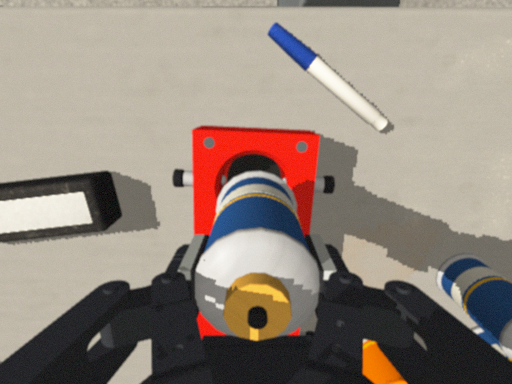

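The wrist view shows the near end of the red deck, with corners at about (193,128) and (318,134) and screws at (209,143) and (302,147). The can's foot is over well 1, and the near rim arc is visible at about (250,153).

```bash
python3 - <<'E'
from h import *
c=dict(np.load("pics/w2.npz"));T=c["hand_eye"];M=rot(c["s_rot"]);E=M@T[:3,3]+c["s_pos"];M=M@T[:3,:3]
H=hsv(c).astype(int);h,s,v=H[...,0],H[...,1],H[...,2]
m=((h<6)|(h>174))&(s>150)
P=lambda u,w,z=.05:ray(c,(u,w),z,E,M)[:2].round(4)
for r in range(145,190,8):
    x=np.where(m[r])[0];print(r,x.min(),x.max(),P(x.min()-.5,r),P(x.max()+.5,r),(P(x.min()-.5,r)+P(x.max()+.5,r))/2)
print("front col tops",[(u,np.where(m[:,u])[0][0],P(u,np.where(m[:,u])[0][0])) for u in(205,255,305)])
print("V down col 255",v[120:165,255].tolist(),h[120:165,255].tolist())
print("rim",[(u,)+tuple(P(u,130+np.where(~m[130:,u])[0][0])) for u in range(225,290,8)])
g=(s<60)&(v>90)
roi=np.zeros_like(m);roi[136:156,200:312]=1
for ce,a,_ in blobs(g&roi,8):print("screw",ce,a,P(*ce))
cv2.imwrite("pics/c2.png",cv2.resize(c["frame"][110:215,180:335,::-1],None,fx=5,fy=5,interpolation=cv2.INTER_CUBIC))
E
```

```text
145 193 318 [ 0.3942 -0.2942] [ 0.394  -0.1901] [ 0.3941  -0.24215]
153 193 317 [ 0.4008 -0.2947] [ 0.4006 -0.1905] [ 0.4007 -0.2426]
161 193 316 [ 0.4076 -0.2951] [ 0.4074 -0.1909] [ 0.4075 -0.243 ]
169 193 316 [ 0.4144 -0.2955] [ 0.4142 -0.1905] [ 0.4143 -0.243 ]
177 194 315 [ 0.4214 -0.2951] [ 0.4212 -0.191 ] [ 0.4213  -0.24305]
185 101 313 [ 0.4286 -0.3755] [ 0.4283 -0.1923] [ 0.42845 -0.2839 ]
front col tops [(205, np.int64(126), array([ 0.3788, -0.2832])), (255, np.int64(129), array([ 0.3811, -0.2426])), (305, np.int64(131), array([ 0.3826, -0.2018]))]
V down col 255 [195, 196, 192, 192, 196, 191, 189, 176, 162, 153, 152, 168, 231, 248, 248, 248, 248, 248, 248, 248, 248, 248, 247, 247, 248, 248, 248, 248, 247, 234, 206, 185, 177, 140, 77, 41, 20, 28, 29, 30, 32, 26, 34, 33, 22] [23, 20, 22, 23, 18, 23, 16, 8, 2, 1, 3, 2, 1, 2, 2, 2, 2, 1, 2, 2, 2, 2, 2, 2, 1, 2, 3, 2, 2, 2, 1, 1, 1, 1, 5, 8, 43, 90, 30, 0, 20, 60, 43, 25, 90]
rim [(225, np.float64(0.4205), np.float64(-0.2682)), (233, np.float64(0.4083), np.float64(-0.2611)), (241, np.float64(0.4041), np.float64(-0.2543)), (249, np.float64(0.4024), np.float64(-0.2476)), (257, np.float64(0.4024), np.float64(-0.2409)), (265, np.float64(0.4041), np.float64(-0.2342)), (273, np.float64(0.4083), np.float64(-0.2274)), (281, np.float64(0.4221), np.float64(-0.2204)), (289, np.float64(0.431), np.float64(-0.2132))]
screw [208.828125 142.171875] 64 [ 0.3918 -0.2806]
screw [301.29032258 146.38709677] 62 [ 0.3952 -0.2043]
```

View pics/c2.png

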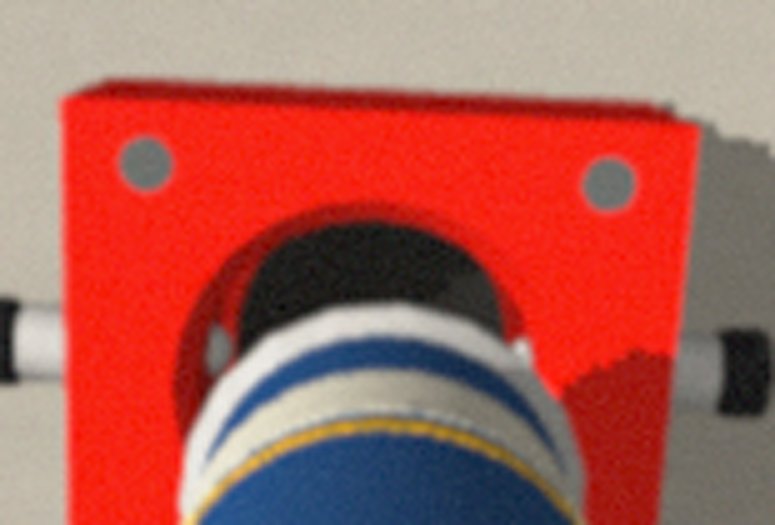

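```bash
python3 -m pendant '[[0,-0.0005,-0.0015,-0.015,0],[0,-0.0005,-0.0015,-0.035,0],[0,-0.0005,-0.0015,-0.045,0],[0,-0.0005,-0.0015,-0.052,0],[0,-0.0005,-0.0015,-0.06,0],[0,-0.0005,-0.0015,-0.068,0],[0,-0.0005,-0.0015,-0.068,0],[0,-0.0005,-0.0015,-0.068,0]]' 120
```

```text
clock: 8.3
eef_pos: [0.4326, -0.2449, 0.0856]
tcp_rot: [0.0, 0.707, 0.708, 0.0]
force: [-0.9, 0.7, -3.8]
grip_width: 0.0485
```

```bash
python3 -m pendant '[[0,0,0,-0.004,0],[0,0,0,-0.006,0],[0,0,0,-0.008,0],[0,0,0,-0.008,0]]'; python3 -m pendant '[[0,0,0,-0.001,0],[0,0,0,-0.002,0],[0,0,0,-0.002,0]]'
```

```text
clock: 8.8
eef_pos: [0.4332, -0.2449, 0.0775]
tcp_rot: [0.001, 0.707, 0.708, 0.001]
force: [2.2, 0.8, -2.3]
grip_width: 0.0488
clock: 9.18
eef_pos: [0.432, -0.2444, 0.0746]
tcp_rot: [-0.001, 0.707, 0.708, -0.0]
force: [1.9, -0.5, -5.5]
grip_width: 0.0487
```

```bash
python3 -m pendant '[[0,0,0,-0.001,0],[0,0,0,-0.002,0],[0,0,0,-0.002,0]]'; python3 -m pendant '[[0,0,0,-0.001,0],[0,0,0,-0.002,0],[0,0,0,-0.002,0]]'
```

```text
clock: 9.55
eef_pos: [0.4312, -0.2442, 0.0724]
tcp_rot: [-0.001, 0.707, 0.708, -0.001]
force: [-0.3, -0.7, -7.2]
grip_width: 0.0488
clock: 9.93
eef_pos: [0.4321, -0.2444, 0.0709]
tcp_rot: [-0.0, 0.707, 0.708, 0.0]
force: [-0.7, 0.7, -9.0]
grip_width: 0.049
```

```bash
sed -i 's/range(24)/range(6)/' w.py; python3 w.py; python3 look.py w3; python3 - <<'E'
import cv2
a=cv2.imread("pics/w3.png");cv2.imwrite("pics/c3.png",cv2.resize(a[110:360,150:360],None,fx=2.4,fy=2.4))
E
```

```text
t 10.175 F [-0.82 -0.14 -8.71] [0.23 0.49 0.38] mass 0.8877940718705879 T [-0.04  0.15 -0.06] pos [ 0.4322 -0.2445  0.0711] 0.04903260932301163
10.225 [ 0.4322 -0.2445  0.0711] [-4.000e-04  7.066e-01  7.076e-01  0.000e+00] [-1.01  0.14 -8.72]
```

View pics/c3.png

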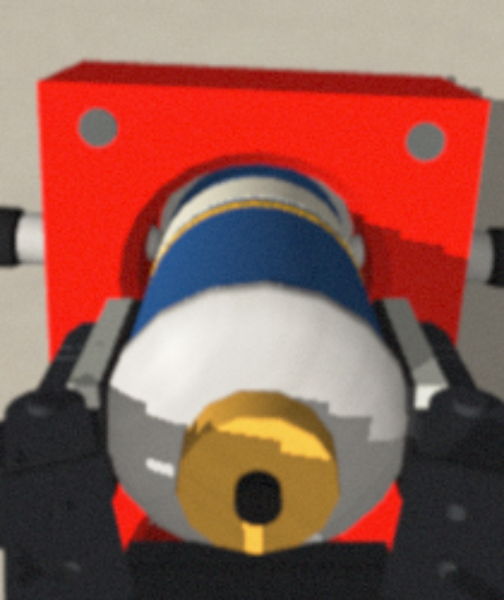

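The close-up shows both balls beside the body, above the white foot rim, so the rim has passed them and they are drawing the can down. I'll follow it to the pad.

```bash
python3 -m pendant '[[0,0,0,-0.001,0],[0,0,0,-0.002,0],[0,0,0,-0.003,0],[0,0,0,-0.003,0]]'; python3 -m pendant '[[0,0,0,-0.001,0],[0,0,0,-0.002,0],[0,0,0,-0.002,0]]'
```

```text
clock: 10.78
eef_pos: [0.433, -0.2452, 0.0688]
tcp_rot: [0.001, 0.707, 0.708, 0.0]
force: [0.5, -0.2, -3.6]
grip_width: 0.0491
clock: 11.15
eef_pos: [0.433, -0.2452, 0.067]
tcp_rot: [0.001, 0.707, 0.708, 0.0]
force: [-1.4, -0.5, 4.1]
grip_width: 0.0486
```

```bash
python3 -m pendant '[[0,0,0,-0.001,0],[0,0,0,-0.0015,0],[0,0,0,-0.0015,0]]'; python3 -m pendant '[[0.3,0,0,0.001,0],[1,0,0,0.001,0],[1,0,0,0.001,0],[1,0,0,0.001,0],[1,0,0,0.001,0],[1,0,0,0.03,0],[1,0,0,0.07,0],[1,0,0,0.12,0],[1,0,0,0.18,0],[1,0,0,0.18,0],[1,0,0,0.18,0]]' 100; python3 look.py w4; python3 w.py
```

```text
clock: 11.52
eef_pos: [0.4331, -0.2453, 0.0658]
tcp_rot: [0.001, 0.707, 0.708, 0.0]
force: [-2.2, 1.0, 8.7]
grip_width: 0.0486
clock: 12.9
eef_pos: [0.4324, -0.2447, 0.2444]
tcp_rot: [-0.0, 0.707, 0.708, 0.0]
force: [0.4, -0.4, -0.3]
grip_width: 0.0858
12.9 [ 0.4324 -0.2447  0.2444] [-0.      0.7066  0.7076  0.    ] [ 0.39 -0.39 -0.32]
t 13.2 F [ 0.14 -0.03 -0.11] [0.26 0.39 0.46] mass 0.01116686187628919 T [ 0.02  0.04 -0.02] pos [ 0.4318 -0.2442  0.2436] 0.08484246782589315
```

View pics/w4.png

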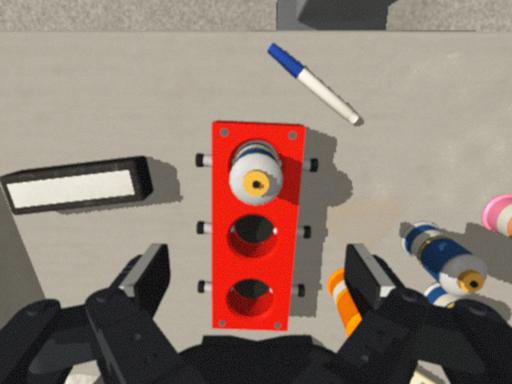

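The red well 1 can stands upright and low, and has been released. Next is can B.

```bash
python3 -m pendant '[[1,0.03,0.06,0,0],[1,0.058,0.12,0,0],[1,0.086,0.18,0,0],[1,0.111,0.231,0,0],[1,0.111,0.231,0,0],[1,0.111,0.231,0,0],[1,0.111,0.231,0,0]]'; python3 look.py w5
cat > brass.py <<'E'
import sys
from h import *
c=dict(np.load(f"pics/{sys.argv[1]}.npz"));T=c["hand_eye"];M=rot(c["s_rot"]);E=M@T[:3,3]+c["s_pos"];M=M@T[:3,:3]
H=hsv(c).astype(int);h,s_,v=H[...,0],H[...,1],H[...,2]
for ce,a,_ in blobs((h>12)&(h<28)&(s_>130)&(v>90),60): print(ce.round(1),a,ray(c,ce,.112,E,M).round(4),c["depth"][int(ce[1]),int(ce[0])])
E
python3 brass.py w5
```

```text
clock: 14.12
eef_pos: [0.5429, -0.015, 0.2447]
tcp_rot: [-0.0, 0.707, 0.707, -0.0]
force: [-0.1, 0.0, -0.1]
grip_width: 0.0858
14.125 [ 0.5429 -0.015   0.2447] [-1.000e-04  7.072e-01  7.070e-01 -3.000e-04] [-0.09  0.02 -0.11]
[371.1 140.8] 541 [0.5046 0.0913 0.112 ] 0.2724421
[258.1 181.9] 459 [ 0.5436 -0.0129  0.112 ] 0.28230798
[189.7 203.3] 243 [ 0.5653 -0.0799  0.112 ] 0.38300303
[172.6 232.8] 1903 [ 0.5968 -0.0994  0.112 ] 0.3117269
[299.4 268.7] 383 [0.6381 0.0306 0.112 ] 0.31076932
```

```bash
python3 -m pendant '[[1,0.001,0.002,-0.05,0],[1,0.001,0.002,-0.1,0],[1,0.001,0.002,-0.15,0],[1,0.001,0.002,-0.175,0],[1,0.001,0.002,-0.189,0],[1,0.001,0.002,-0.189,0],[0,0.001,0.002,-0.189,0],[0,0.001,0.002,-0.189,0],[0,0.001,0.002,-0.189,0],[0,0.001,0.002,-0.189,0],[0,0.001,0.002,-0.189,0],[0,0.001,0.002,-0.189,0],[0,0.001,0.002,-0.183,0],[0,0.001,0.002,-0.177,0],[0,0.001,0.002,-0.171,0],[0,0.001,0.002,-0.171,0],[0,0.001,0.002,-0.171,0],[0,0.001,0.002,-0.171,0]]' 100; sed -i 's/range(6)/range(20)/' w.py; python3 w.py
```

```text
clock: 16.42
eef_pos: [0.5441, -0.0116, 0.0735]
tcp_rot: [-0.0, 0.707, 0.708, -0.0]
force: [0.5, -0.2, -6.2]
grip_width: 0.0487
t 17.375 F [-0.09  0.02 -6.12] [0.3  0.33 0.49] mass 0.6242614999980157 T [ 0.01 -0.04 -0.03] pos [ 0.5444 -0.0117  0.0738] 0.0491580071154486
```

```bash
python3 -m pendant '[[0,0,0,0.04,0],[0,0,0,0.09,0],[0,-0.01,0.02,0.125,0],[0,-0.025,0.06,0.13,0],[0,-0.04,0.11,0.13,0],[0,-0.055,0.16,0.13,0],[0,-0.075,0.21,0.125,0],[0,-0.09,0.25,0.1,0],[0,-0.095,0.265,0.08,0],[0,-0.095,0.265,0.08,0],[0,-0.095,0.265,0.08,0],[0,-0.095,0.265,0.08,0]]'; python3 look.py w6
cat > blk.py <<'E'
import sys
from h import *
c=dict(np.load(f"pics/{sys.argv[1]}.npz"));T=c["hand_eye"];M=rot(c["s_rot"]);E=M@T[:3,3]+c["s_pos"];M=M@T[:3,:3]
H=hsv(c).astype(int);h,s,v=H[...,0],H[...,1],H[...,2]
m=(h>50)&(h<80)&(s>120)
P=lambda u,w,z=.05:ray(c,(u,w),z,E,M)[:2].round(4)
for r in range(100,220,8):
    x=np.where(m[r])[0]
    if len(x)>20:print(r,x.min(),x.max(),P(x.min()-.5,r),P(x.max()+.5,r),(P(x.min()-.5,r)+P(x.max()+.5,r))/2)
for u in (230,245,260,275): print(u,[(r,v[r,u],*P(u,r)) for r in range(110,165) if abs(v[r+1,u]-v[r-1,u])>25])
roi=np.zeros_like(m);roi[90:200,190:330]=1
for ce,a,_ in blobs((s<70)&(v>70)&roi,15):
    if a<150: print("grey",ce.round(1),a,P(*ce))
cv2.imwrite(f"pics/c{sys.argv[1]}.png",cv2.resize(c["frame"][90:290,150:370,::-1],None,fx=3,fy=3,interpolation=cv2.INTER_CUBIC))
E
python3 blk.py w6
```

```text
clock: 18.92
eef_pos: [0.4506, 0.2528, 0.1549]
tcp_rot: [0.001, 0.707, 0.707, 0.001]
force: [0.1, -0.1, -5.9]
grip_width: 0.049
18.925 [0.4506 0.2528 0.1549] [5.000e-04 7.071e-01 7.071e-01 9.000e-04] [ 0.07 -0.1  -5.85]
124 208 236 [0.3953 0.2136] [0.3953 0.2373] [0.3953  0.22545]
132 202 328 [0.4017 0.2084] [0.4018 0.3128] [0.40175 0.2606 ]
140 202 327 [0.4083 0.208 ] [0.4083 0.3124] [0.4083 0.2602]
148 202 326 [0.4149 0.2077] [0.415 0.312] [0.41495 0.25985]
156 202 325 [0.4216 0.2073] [0.4217 0.3116] [0.42165 0.25945]
164 203 324 [0.4285 0.2078] [0.4286 0.3112] [0.42855 0.2595 ]
172 203 323 [0.4354 0.2074] [0.4355 0.3108] [0.43545 0.2591 ]
180 203 322 [0.4425 0.207 ] [0.4426 0.3104] [0.44255 0.2587 ]
188 203 321 [0.4497 0.2066] [0.4497 0.31  ] [0.4497 0.2583]
196 203 320 [0.457  0.2062] [0.457  0.3096] [0.457  0.2579]
204 203 319 [0.4644 0.2058] [0.4645 0.3092] [0.46445 0.2575 ]
212 203 319 [0.4719 0.2054] [0.472  0.3096] [0.47195 0.2575 ]
230 [(122, np.int64(164), np.float64(0.3937), np.float64(0.232)), (123, np.int64(134), np.float64(0.3945), np.float64(0.232)), (124, np.int64(10
[... 1936 characters left out ...]
64(0.3954), np.float64(0.2687)), (125, np.int64(122), np.float64(0.3962), np.float64(0.2687)), (127, np.int64(111), np.float64(0.3978), np.float64(0.2687)), (128, np.int64(139), np.float64(0.3986), np.float64(0.2687)), (129, np.int64(170), np.float64(0.3994), np.float64(0.2688)), (147, np.int64(166), np.float64(0.4141), np.float64(0.269)), (148, np.int64(147), np.float64(0.4149), np.float64(0.269)), (151, np.int64(128), np.float64(0.4175), np.float64(0.2691)), (152, np.int64(93), np.float64(0.4183), np.float64(0.2691)), (153, np.int64(53), np.float64(0.4191), np.float64(0.2691))]
grey [217.8 138.6] 77 [0.4072 0.2216]
grey [310.3 141.9] 76 [0.4099 0.2982]
grey [291.3 178.3] 53 [0.4411 0.2835]
```

View pics/cw6.png

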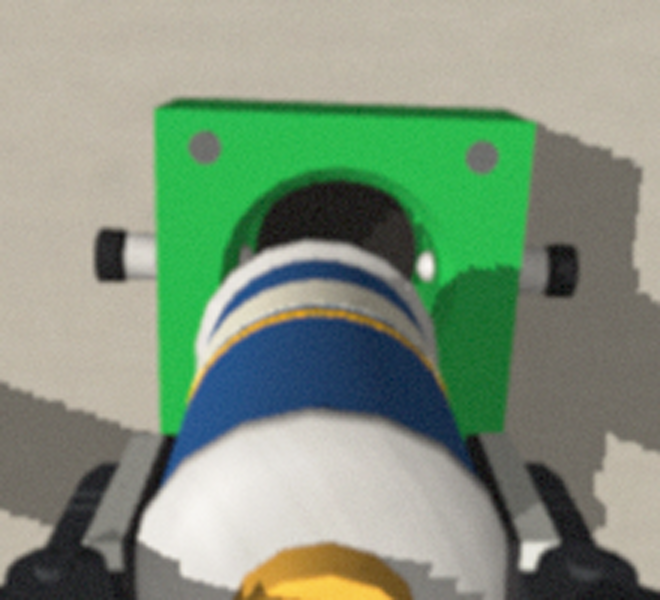

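The green deck's corners show at about (202,125) and (328,131) in the full frame, and the can's foot is about 5 mm to the right-hand (−y) side of the well centre. Well 1 comes out at about (0.4466, 0.2584).

```bash
python3 look.py w7; python3 blk.py w7 | grep -E "grey|^148|^180|^212"; python3 -c "
from bench import *
print(get_state()['eef_pos'])"
```

```text
18.975 [0.4506 0.2528 0.1548] [4.000e-04 7.071e-01 7.071e-01 9.000e-04] [ 0.25  0.12 -6.16]
148 202 326 [0.4148 0.2077] [0.4149 0.312 ] [0.41485 0.25985]
180 203 322 [0.4424 0.2071] [0.4424 0.3104] [0.4424  0.25875]
212 203 319 [0.4718 0.2055] [0.4719 0.3096] [0.47185 0.25755]
grey [217.8 138.8] 77 [0.4071 0.2216]
grey [310.3 142.2] 77 [0.41   0.2982]
grey [291.4 178.5] 53 [0.4411 0.2836]
[0.45043553 0.25285235 0.15470201]
```

```bash
python3 -m pendant '[[0,-0.0035,0.0055,-0.01,0],[0,-0.0035,0.0055,-0.025,0],[0,-0.0035,0.0055,-0.04,0],[0,-0.0035,0.0055,-0.048,0],[0,-0.0035,0.0055,-0.055,0],[0,-0.0035,0.0055,-0.062,0],[0,-0.0035,0.0055,-0.069,0],[0,-0.0035,0.0055,-0.069,0],[0,-0.0035,0.0055,-0.069,0]]' 120; python3 -m pendant '[[0,0,0,-0.002,0],[0,0,0,-0.004,0],[0,0,0,-0.006,0],[0,0,0,-0.006,0]]'
```

```text
clock: 20.15
eef_pos: [0.446, 0.2588, 0.085]
tcp_rot: [-0.0, 0.707, 0.708, 0.0]
force: [0.4, 0.4, -6.5]
grip_width: 0.0485
clock: 20.65
eef_pos: [0.4461, 0.2588, 0.0789]
tcp_rot: [0.0, 0.707, 0.708, 0.0]
force: [-0.1, -1.1, -3.5]
grip_width: 0.0485
```

```bash
python3 -m pendant '[[0,0,0,-0.001,0],[0,0,0,-0.002,0],[0,0,0,-0.003,0],[0,0,0,-0.003,0]]';python3 -m pendant '[[0,0,0,-0.001,0],[0,0,0,-0.002,0],[0,0,0,-0.003,0],[0,0,0,-0.004,0],[0,0,0,-0.005,0],[0,0,0,-0.006,0],[0,0,0,-0.006,0],[0,0,0,-0.006,0]]'
```

```text
clock: 21.15
eef_pos: [0.4457, 0.2587, 0.0752]
tcp_rot: [-0.0, 0.707, 0.708, -0.0]
force: [1.4, 1.0, -9.4]
grip_width: 0.0484
clock: 22.15
eef_pos: [0.4459, 0.2588, 0.0699]
tcp_rot: [0.0, 0.707, 0.708, 0.0]
force: [-0.3, -0.0, -6.5]
grip_width: 0.0487
```

```bash
python3 -m pendant '[[0,0,0,-0.001,0],[0,0,0,-0.002,0],[0,0,0,-0.003,0],[0,0,0,-0.0035,0],[0,0,0,-0.0035,0]]'; python3 -c "
from bench import *
s=get_state();print(s['eef_pos'],s['force'])"
```

```text
clock: 22.78
eef_pos: [0.4462, 0.2588, 0.0669]
tcp_rot: [0.0, 0.707, 0.708, 0.0]
force: [-2.3, -1.1, 4.3]
grip_width: 0.0487
[0.44622835 0.25878247 0.06687839] [-2.26286624 -1.11687555  4.28296691]
```

```bash
python3 -m pendant '[[0.3,0,0,0.001,0],[1,0,0,0.001,0],[1,0,0,0.001,0],[1,0,0,0.001,0],[1,0,0,0.001,0],[1,0,0,0.03,0],[1,0,0,0.07,0],[1,0,0,0.12,0],[1,0,0,0.178,0],[1,0,0,0.178,0],[1,0.03,-0.04,0.178,0],[1,0.07,-0.085,0.178,0],[1,0.11,-0.13,0.178,0],[1,0.15,-0.18,0.178,0],[1,0.192,-0.228,0.178,0],[1,0.192,-0.228,0.178,0],[1,0.192,-0.228,0.178,0],[1,0.192,-0.228,0.178,0]]' 100; python3 look.py w8; python3 brass.py w8
```

```text
clock: 25.02
eef_pos: [0.637, 0.0321, 0.2442]
tcp_rot: [-0.0, 0.706, 0.708, -0.0]
force: [-0.5, -0.3, -0.0]
grip_width: 0.085
25.025 [0.637  0.0321 0.2442] [-5.000e-04  7.060e-01  7.082e-01 -2.000e-04] [-0.45 -0.27 -0.03]
[328.2  28.3] 717 [0.5056 0.092  0.112 ] 0.24287875
[119.8 152.5] 2986 [ 0.6095 -0.0945  0.112 ] 0.28640687
[255.  183.8] 455 [0.6394 0.0313 0.112 ] 0.28238428
```

View pics/w8.png

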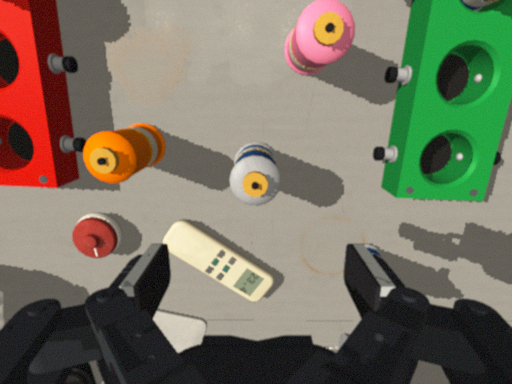

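The last blue can is at (255,184), directly under the tool, and nothing stands within reach of the fingers.

```bash
python3 -m pendant '[[1,0.002,-0.001,-0.05,0],[1,0.002,-0.001,-0.1,0],[1,0.002,-0.001,-0.15,0],[1,0.002,-0.001,-0.175,0],[1,0.002,-0.001,-0.189,0],[1,0.002,-0.001,-0.189,0],[0,0.002,-0.001,-0.189,0],[0,0.002,-0.001,-0.189,0],[0,0.002,-0.001,-0.189,0],[0,0.002,-0.001,-0.189,0],[0,0.002,-0.001,-0.189,0],[0,0.002,-0.001,-0.189,0],[0,0.002,-0.001,-0.183,0],[0,0.002,-0.001,-0.177,0],[0,0.002,-0.001,-0.171,0],[0,0.002,-0.001,-0.171,0],[0,0.002,-0.001,-0.171,0],[0,0.002,-0.001,-0.171,0]]' 100; python3 w.py
```

```text
clock: 27.32
eef_pos: [0.6396, 0.0298, 0.0729]
tcp_rot: [-0.0, 0.707, 0.708, -0.0]
force: [-0.2, -0.0, -5.8]
grip_width: 0.0489
t 28.275 F [ 0.02 -0.06 -5.45] [0.39 0.5  0.32] mass 0.5552496579371033 T [ 0.03 -0.    0.02] pos [0.6399 0.0298 0.0733] 0.0489955721168343
```

```bash
python3 -m pendant '[[0,0,0,0.04,0],[0,0,0.01,0.08,0],[0,0,0.04,0.1,0],[0,-0.003,0.08,0.1,0],[0,-0.006,0.12,0.1,0],[0,-0.009,0.16,0.1,0],[0,-0.012,0.2,0.1,0],[0,-0.013,0.222,0.09,0],[0,-0.013,0.222,0.08,0],[0,-0.013,0.222,0.08,0],[0,-0.013,0.222,0.08,0],[0,-0.013,0.222,0.08,0]]'; python3 look.py w9; python3 blk.py w9|grep -v "^2[3-9]\|^260"
```

```text
clock: 29.82
eef_pos: [0.6275, 0.2509, 0.1539]
tcp_rot: [0.0, 0.707, 0.707, 0.0]
force: [-0.4, -0.2, -5.3]
grip_width: 0.0491
29.825 [0.6275 0.2509 0.1539] [2.000e-04 7.071e-01 7.071e-01 4.000e-04] [-0.43 -0.2  -5.25]
100 195 326 [0.5533 0.2024] [0.5534 0.3072] [0.55335 0.2548 ]
108 195 325 [0.5595 0.202 ] [0.5595 0.3068] [0.5595 0.2544]
116 196 324 [0.5657 0.2024] [0.5657 0.3064] [0.5657 0.2544]
124 196 323 [0.572  0.2021] [0.572 0.306] [0.572   0.25405]
132 196 323 [0.5784 0.2017] [0.5784 0.3064] [0.5784  0.25405]
140 197 322 [0.5849 0.2021] [0.5849 0.306 ] [0.5849  0.25405]
148 197 321 [0.5915 0.2017] [0.5915 0.3056] [0.5915  0.25365]
156 197 320 [0.5982 0.2013] [0.5982 0.3052] [0.5982  0.25325]
164 197 319 [0.605  0.2009] [0.6051 0.3048] [0.60505 0.25285]
172 197 318 [0.6119 0.2005] [0.612  0.3043] [0.61195 0.2524 ]
180 198 317 [0.6189 0.2009] [0.619  0.3039] [0.61895 0.2524 ]
188 198 316 [0.6261 0.2005] [0.6262 0.3035] [0.62615 0.252  ]
196 198 316 [0.6334 0.2001] [0.6334 0.3039] [0.6334 0.252 ]
204 198 315 [0.6407 0.1997] [0.6408 0.3034] [0.64075 0.25155]
212 198 314 [0.6483 0.1992] [0.6483 0.303 ] [0.6483 0.2511]
grey [259.5 196.3] 16 [0.6337 0.2542]
```

View pics/w9.png

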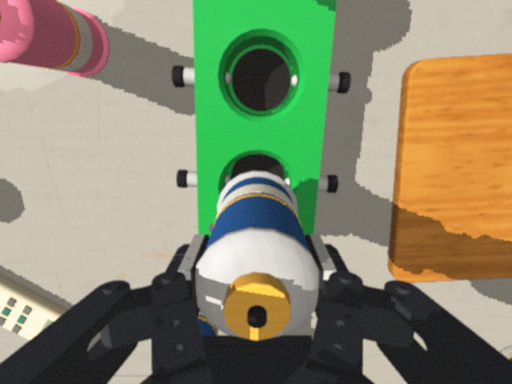

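The wrist view shows well 2's rim spanning rows 29–117 around column 259. Well 3's near rim is at about row 150, under the can's foot.

```bash
python3 - <<'E'
from h import *
c=dict(np.load("pics/w9.npz"));T=c["hand_eye"];M=rot(c["s_rot"]);E=M@T[:3,3]+c["s_pos"];M=M@T[:3,:3]
P=lambda u,w,z=.05:ray(c,(u,w),z,E,M)[:2].round(4)
g=c["frame"][:,:,1].astype(int)
for u in(252,259,266):print(u,[(r,g[r,u],P(u,r)[0]) for r in list(range(20,40))+list(range(108,125))+list(range(143,158)) if abs(g[r+1,u]-g[r-1,u])>20])
E
python3 -c "
from bench import *
print(get_state()['eef_pos'])"
```

```text
252 [(28, np.int64(202), np.float64(0.5022)), (29, np.int64(170), np.float64(0.5028)), (30, np.int64(128), np.float64(0.5035)), (36, np.int64(100), np.float64(0.5075)), (37, np.int64(81), np.float64(0.5082)), (108, np.int64(42), np.float64(0.5595)), (109, np.int64(69), np.float64(0.5603)), (110, np.int64(102), np.float64(0.561)), (111, np.int64(124), np.float64(0.5618)), (114, np.int64(105), np.float64(0.5641)), (115, np.int64(131), np.float64(0.5649)), (116, np.int64(163), np.float64(0.5657)), (149, np.int64(190), np.float64(0.5923)), (150, np.int64(155), np.float64(0.5932)), (151, np.int64(130), np.float64(0.594)), (152, np.int64(121), np.float64(0.5948)), (153, np.int64(109), np.float64(0.5957)), (154, np.int64(81), np.float64(0.5965)), (155, np.int64(45), np.float64(0.5974))]
259 [(27, np.int64(202), np.float64(0.5015)), (28, np.int64(179), np.float64(0.5022)), (29, np.int64(143), np.float64(0.5028)), (35, np.int64(114), np.float64(0.5069)), (36, np.int64(88), np.float64(0.5075)), (109, np.int64(32), np.float64(0.5603)), (110, np.int64(62), np.float64(0.561)), (111, np.int64(99),
[... 604 characters left out ...]
29)), (30, np.int64(136), np.float64(0.5035)), (35, np.int64(121), np.float64(0.5069)), (36, np.int64(97), np.float64(0.5076)), (37, np.int64(71), np.float64(0.5082)), (109, np.int64(44), np.float64(0.5603)), (110, np.int64(84), np.float64(0.561)), (111, np.int64(110), np.float64(0.5618)), (115, np.int64(127), np.float64(0.5649)), (116, np.int64(172), np.float64(0.5657)), (117, np.int64(190), np.float64(0.5665)), (150, np.int64(182), np.float64(0.5932)), (151, np.int64(156), np.float64(0.594)), (153, np.int64(138), np.float64(0.5957)), (154, np.int64(116), np.float64(0.5965)), (155, np.int64(73), np.float64(0.5974)), (156, np.int64(38), np.float64(0.5982))]
[0.62749246 0.25103957 0.15392088]
```

```bash
python3 -m pendant '[[0,-0.0015,0.001,-0.01,0],[0,-0.0015,0.001,-0.025,0],[0,-0.0015,0.001,-0.04,0],[0,-0.0015,0.001,-0.048,0],[0,-0.0015,0.001,-0.055,0],[0,-0.0015,0.001,-0.062,0],[0,-0.0015,0.001,-0.069,0],[0,-0.0015,0.001,-0.069,0],[0,-0.0015,0.001,-0.069,0]]' 120; python3 -m pendant '[[0,0,0,-0.002,0],[0,0,0,-0.004,0],[0,0,0,-0.006,0],[0,0,0,-0.006,0]]'
```

```text
clock: 31.0
eef_pos: [0.6255, 0.2525, 0.0842]
tcp_rot: [0.0, 0.707, 0.708, -0.0]
force: [1.6, -2.6, -6.3]
grip_width: 0.0488
clock: 31.5
eef_pos: [0.6256, 0.2525, 0.0782]
tcp_rot: [0.0, 0.707, 0.708, -0.0]
force: [1.0, -3.9, -2.7]
grip_width: 0.0485
```

```bash
python3 -m pendant '[[0,0,-0.0005,-0.001,0],[0,0,-0.001,-0.002,0],[0,0,-0.001,-0.003,0],[0,0,-0.001,-0.003,0]]';python3 -m pendant '[[0,0,0,-0.001,0],[0,0,0,-0.002,0],[0,0,0,-0.003,0],[0,0,0,-0.004,0],[0,0,0,-0.005,0],[0,0,0,-0.006,0],[0,0,0,-0.006,0],[0,0,0,-0.006,0]]'
```

```text
clock: 32.0
eef_pos: [0.6251, 0.2518, 0.0743]
tcp_rot: [-0.0, 0.707, 0.708, -0.0]
force: [2.9, -1.6, -8.9]
grip_width: 0.0488
clock: 33.0
eef_pos: [0.6254, 0.252, 0.0694]
tcp_rot: [-0.0, 0.707, 0.708, 0.0]
force: [1.1, -2.1, -5.8]
grip_width: 0.0489
```

Snapped over; now onto the pad.

```bash
python3 -m pendant '[[0,0,0,-0.001,0],[0,0,0,-0.002,0],[0,0,0,-0.003,0],[0,0,0,-0.0035,0],[0,0,0,-0.0035,0]]'
```

```text
clock: 33.62
eef_pos: [0.6256, 0.252, 0.0667]
tcp_rot: [0.0, 0.707, 0.708, 0.0]
force: [-2.5, -2.5, 5.6]
grip_width: 0.0487
```

```bash
python3 -m pendant '[[0.3,0,0,0.001,0],[1,0,0,0.001,0],[1,0,0,0.001,0],[1,0,0,0.001,0],[1,0,0,0.001,0],[1,0,0,0.03,0],[1,0,0,0.07,0],[1,0,0,0.12,0],[1,0,0,0.18,0],[1,-0.03,-0.04,0.2,0],[1,-0.07,-0.085,0.2,0],[1,-0.11,-0.13,0.2,0],[1,-0.15,-0.18,0.2,0],[1,-0.2,-0.22,0.2,0],[1,-0.24,-0.25,0.2,0],[1,-0.24,-0.25,0.2,0],[1,-0.24,-0.25,0.2,0]]'; python3 - <<'E'
from bench import *
from h import *
c=capture("scene");d=dict(np.load("pics/scene.npz"))
a=cv2.resize(c["frame"][60:360,130:390,::-1],None,fx=1.9,fy=1.9);cv2.imwrite("pics/end.png",a)
t=capture("top");H=hsv(t).astype(int);h,s,v=H[...,0],H[...,1],H[...,2]
for ce,ar,mk in blobs((h>12)&(h<28)&(s>130)&(v>90),15):
    if ar<200:print(ce.round(1),ar,ray(t,ce,.124)[:2].round(4))
# valve-top height from scene depth
f=192/np.tan(np.radians(c["fovy"])/2);H=hsv(c).astype(int);h,s,v=H[...,0],H[...,1],H[...,2]
for ce,ar,mk in blobs((h>12)&(h<28)&(s>130)&(v>90),15):
    if ar<130:
        ys,xs=np.where(mk);z=c["depth"][ys,xs];p=np.stack([(xs-c["cx"])/f*z,(ys-c["cy"])/f*z,z],1)@rot(c["orientation"]).T+c["eye"];print("sc",ce.round(),np.median(p,0).round(4),p[:,2].max().round(4))
E
```

```text
clock: 35.75
eef_pos: [0.386, 0.0017, 0.2662]
tcp_rot: [0.001, 0.707, 0.707, 0.001]
force: [0.2, 0.7, -0.2]
grip_width: 0.0857
[39.9 77.2] 23 [0.8525 0.567 ]
[58.1 87.6] 28 [0.8247 0.5169]
[182.9 101.1] 57 [0.7912 0.1794]
[154.7 162.8] 62 [0.6249 0.2519]
[214.2 208. ] 62 [0.5065 0.0912]
[151.1 230. ] 64 [0.4459 0.2581]
[340.4 237.3] 61 [ 0.4337 -0.2432]
sc [215. 161.] [0.5029 0.0896 0.1121] 0.1166
sc [302. 199.] [ 0.6149 -0.1144  0.1115] 0.1165
sc [303. 209.] [ 0.6055 -0.1329  0.0995] 0.83
sc [298. 221.] [ 0.5976 -0.1282  0.052 ] 0.0546
sc [264. 280.] [ 0.4298 -0.2463  0.123 ] 0.128
```

View pics/end.png

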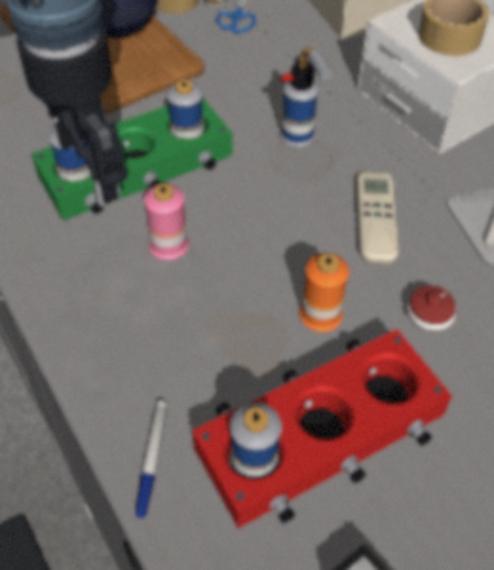

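```bash
python3 - <<'E'
from bench import *
from h import *
t=capture("top");d=t["depth"]
for u,v in((154.7,162.8),(151.1,230),(340.4,237.3),(214.2,208)):
    q=d[int(v)-3:int(v)+5,int(u)-3:int(u)+5];print(u,v,(t["eye"][2]-np.median(q)).round(4),(t["eye"][2]-q.min()).round(4))
s=get_state();print(s["clock"],s["force"]);close_job()
E
```

```text
154.7 162.8 0.1137 0.1205
151.1 230 0.1185 0.1284
340.4 237.3 0.128 0.1339
214.2 208 0.1095 0.1152
35.9 [ 0.68867113 -0.02571071  1.37976951]
the job is handed in; nothing more can be done
```

All three blue cartridges are seated and released, and the job was handed in at 35.9 s.

| Cartridge start position | Weight felt | Well used |
|---|---|---|
| nearest the robot (0.447, -0.006) | 0.307 kg | red, robot-side (well 1) |
| middle (0.544, -0.013) | 0.624 kg | green, robot-side (well 1) |
| farthest (0.639, 0.031) | 0.555 kg | green, far (well 3) |

**Seating:** in each well the force reading swung to a downward pull as the balls closed over the rim. I then pressed each can onto its pad with about 10–12 N. The force was only read at the end of each move, so I have no reading of the peak as the rims passed the balls.

**Final checks:**
- **Position:** the top camera shows all three valves within about 2 mm of their well centres, and the final picture shows the three cans upright.
- **Height:** the scene camera puts the red well can's valve top 11–12 mm above the one on a can standing on the worktop, which matches the 12 mm pad.
- **Bystanders:** the bystanders and the pink and orange cans look undisturbed. I only re-measured the pink one, which had not moved.
- **Disagreement:** the rough top-camera depth heights scatter, with medians of 0.114 m and 0.119 m for the green cans and 0.128 m for the red one. They do not confirm the green cans' heights closely, so for those two I am relying on the force readings, the grip height and the picture.

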